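# Open the finishes cupboard past its child-safety latch

## Robot

A 6-joint arm with a two-finger parallel gripper is mounted at the origin on the work surface. World frame = base frame: x ahead of the robot, y to its left, z up, the work surface at z = 0. Lengths are in m, angles in rad, forces in N, time in s.
With the tool pointing down it reaches from about 0.3 to 0.775 m from the base axis. Payload 14.6 kg.
Tool frame: the origin (TCP) lies on the centre line of the jaws, within the pads' length; the fingertips stand 17 mm ahead of it and the grasp point (between the pads) lies 2 mm behind it; z points along the fingers, x is the direction in which the jaws open and shut, and the axes are right-handed (so a half turn about z gives the same grasp; the last joint's range is limited). The gripper opens to 94 mm and grips with 3 to 60 N. Pads are 16 mm wide; open, the fingers measure 119 mm over their backs; the gripper's body (75 mm by 177 mm) begins 78 mm behind the grasp point.
Start: joints at [-1.309, 0.3, 1.521, -0, 1.321, -0.067], TCP at [0.178, -0.521, 0.222] pointing down, gripper open.
Joint ranges: [-3.03, 3.03], [-0.79, 2.21], [0.23, 2.52], [-1.04, 4.18], [0, 3.07], [-2.55, 2.55]. Speed limits (rad/s): [2.22, 2.22, 2.57, 3.14, 3.14, 3.14].

## Interface

Orientations are given as [roll, pitch, yaw] about the fixed x, y, z axes, in that order (R = Rz(yaw) Ry(pitch) Rx(roll)).
In Python, from station import ctrl gives the robot as it stands. The module is installed in compiled form; this text tells all that it offers.
- The arm moves only by the tool drive_tool, never from a script. Its argument "increments" is a list of rows, each a list of 3 entries, a list of its own where there are three numbers: the turn, a rotation vector about the tool's x, y, z in degrees, then the shift along the tool's x, y, z in mm, then the opening, from 0 (shut) to 1 (fully open). In form: [[[ax, ay, az], [dx, dy, dz], hand], ...]. A call has 1 to 20 rows; each row shifts and turns the commanded pose from where the row before left it, along the tool's axes as they then stand; what a row does not reach is not made up. A row lasts 1/8 s, in which the tool goes at most 62.5 mm and 10.7 degrees, less where a joint would pass 70% of its speed; a pose out of reach is approached as far as the arm can. A call with a gripper value outside its range is refused whole. The fingers move at their own pace and stop on an object; "squeeze" is the grip in N (left out, the last holds). Time passes only in rows, so rows that do not move let the fingers close. It gives the time, the measured TCP pose, the force and the opening at its end, in the units of the state.
- ctrl.get_obs(): the state, without advancing time (a new reading comes with each control period).
- ctrl.camera(name): name is "scene" or "top"; returns the picture (384x512x3 uint8, red, green, blue); there is no depth.
- ctrl.calibration(name): a dict with "fx", "fy", "cx", "cy" (pixels), "k1" (the pictures are not rectified: a ray, as slopes to the right and down, at radius r is drawn at 1 + k1 r^2 times it, then the intrinsics apply), "rvec" (rotation vector, rad) and "tvec" (3), from world to camera coordinates, as OpenCV has them. Camera axes: x right, y down, z forward; pixel columns grow to the right and rows downward; lengths in m; the calibration is good to about 2 mm. A picture is of the moment at which its call begins. calibration takes no time and is no camera call.
- ctrl.hand_in(): hands the job in, once; it reports no verdict.
The state is a dict: "time_s": time; "qpos": joint angles; "joint_vel": joint speeds; "tau": joint torques, N m; "ee_pos": TCP position; "eef_rot": TCP orientation; "force": force on the tool from outside, world axes, zero at the start; "moment": the same for the moment, N m; "grip_width": finger opening in m.
Only numpy, scipy, OpenCV 4.12 (cv2) and the standard library are available. Lean on these libraries where they do the work, as an engineer would, in place of code of your own. Each camera call takes 0.05 s, during which the arm holds its last target.

## Task

Open the green finishes cupboard on the bench, which has a child-safety latch. Draw its door out until the latch checks it, reach down through the gap behind the door, press the sprung orange hook down gently and keep it down while you ease the door past the catch, then swing the door wide open and let go. Do not strain the catch or over-press the hook, and leave everything else on the bench and on top of the cupboard where it is.

Things in the scene. Friction and masses are not known exactly. Their poses are not given: they have to be found in the camera images.
- cupboard: Fixed plywood cupboard, 280 wide, 209 deep, 270 high, with a green door. Origin: foot of the door's hinge line, on the bench; y runs along the front from hinge to free edge, x into the cupboard, z up. The closed door fills x = -8 to +8 mm; the carcass begins at x = 9 mm. Its top panel, 9 thick, is level with the door's top edge, 270 above the bench.
- door (a joint): Door angle about its upright hinge, rad: 0 closed, growing as it opens away from the carcass (counter-clockwise from above), to 1.8; 0 to 0.08 at the start. The hinge is stiff (0.14 N m): the door stays where it is left. The latch checks the door at about 0.20 to 0.26, where a few newtons of pull are felt. Drawing the latch against its catch with over 25 N breaks it.
- knob (a point): Centre of the door's round brown wooden knob: 28 mm across, its thick part 17 mm long along the door's outward normal and 18 to 35 mm proud of the outer face; this point is 28 mm proud of that face, 245 mm from the hinge line, 22 mm below the door's top edge.
- latch_top (a point): Top edge of the door's inner face straight above the latch, 205 from the hinge line, 270 above the bench; axes: y along the door away from the hinge, x square to the inner face, towards the cupboard. When the latch checks the door, the gap here between inner face and top panel is about 42 to 52 mm, open from above; the orange hook's arm crosses it some 30 mm down.
- wax: Brass-coloured wax tin, 76 across, 42 high, on top of the cupboard at the back; origin under its centre. Leave alone.
- tape: Black tape measure, 65 x 62 x 35, on top of the cupboard at the back; origin under its centre. Leave alone.
- glue: White glue bottle with a blue cap, 68 across, 190 high, on the far side of the bench; origin under its centre. Leave alone.
- cup: Paper cup, 72 across, 100 high, on the far side of the bench; origin under its centre. Leave alone.
- mallet: Wooden mallet lying on the bench to the robot's right; origin under its middle. Leave alone.
- sandblock: Cork sanding block, 110 x 65 x 35, on the bench to the robot's left; origin under its centre. Leave alone.
- driver: Screwdriver with a light wooden handle lying on the bench to the robot's left; origin under its middle. Leave alone.
- fclamp: Steel F-clamp with a wooden handle lying on the bench to the robot's right; origin under its bar. Leave alone.
- thumb (a point): Where the top of the hook's orange thumb tab is meant to be: a round bar, 7 thick, 24 long along the door, 28 mm in from the door's inner face and 29 below the door's top. The tab's ridge, as high, stands 9 to 12 mm from the inner face: a fingertip pressing the bar and drawn against the ridge brings the door along. The tab is screwed on through slots: it may really sit up to 6 mm higher or lower.
- catch_edge (a point): Where the inner face of the white catch's lip is meant to be, at its lower edge (23 below the cupboard's top): the barb hangs up behind this lip, 6 thick. The catch may really sit up to 4 mm further in or out. The barb must be drawn 15 mm outward (0.08 rad of door) with the hook held down; then the hook may be let up.
- hook_pivot (a point): The sprung orange hook's pivot, 4 mm in from the door's inner face. The hook reaches from here into the cupboard and ends in an upright barb 58 to 66 mm from the inner face. Its thumb tab takes 1.5 N to start down and 8 to 9 N to free the barb (5 to 6 mm down); a hard stop comes about 7 to 8 mm down, at 11 to 12 N, and the hook breaks above 20 N.

How it is judged:
On the way, in this order (a step that is already met when the one before it is completed fails the run):
1. the door is drawn out until the latch checks it: the hook bears on the catch (value of joint door between 0.16 and 0.3 rad and contact force between cupboard and hook above 1.5 N), for 0.05 s.
2. with the door still checked, the hook is pressed down through the gap (more than 3 N) (contact force between the fingers and hook above 3 N and value of joint door below 0.3 rad), for 0.1 s.
3. the door is past the catch (0.4 rad open) (value of joint door above 0.4 rad), for 0.1 s.
At the end, for the whole second after the job is handed in: The door stands at least 60 degrees (1.05 rad) open, at rest and released (value of joint door above 1.05 rad and velocity of joint door between -0.05 and 0.05 rad/s); the robot touches nothing.
It fails at once if the hook is pressed with more than 20 N (contact force between any of the fingers, the arm and hook above 20 N).
It fails at once if the catch is strained: the latch pulls on the cupboard with more than 25 N (contact force between cupboard and hook above 25 N).
It fails at once if a thing on top of the cupboard is moved more than 20 mm (distance of any of wax, tape from where it was at the start of the episode above 0.02 m).
It fails at once if a thing on the bench is moved more than 20 mm (distance of any of glue, cup, mallet, sandblock, driver, fclamp from where it was at the start of the episode above 0.02 m).
It also fails if it takes over 64 s, if anything falls off the work surface, if the arm or the gripper's body presses on something with over 40 N, if the wrist force passes 120 N, or if a joint passes its speed limit or range.

## Working session

There is one attempt and no reset: what is moved stays moved. The work goes in short steps, Python scripts to look and compute and a tool call to move; the robot and the scene stay as the last step left them, time stands still between calls to the robot, and variables do not carry over. Pictures are saved under pics/ and viewed, and the job is handed in when it is done.

Besides the shell and the picture viewer there is one more tool, called as name(argument=value, ...), one argument or row to a line, values as JSON. drive_tool: Moves the arm, as the interface text tells. Its arguments: {"type":"object","properties":{"increments":{"type":"array"},"squeeze":{"type":"number"}},"required":["increments"]}

```bash
mkdir -p pics; python3 - <<'E'
from station import ctrl
import cv2
o=ctrl.get_obs(); print(o)
for n in("scene","top"):
    im=ctrl.camera(n); cv2.imwrite(f"pics/{n}0.png",im[:,:,::-1]); print(n,ctrl.calibration(n))
E
```

```text
{'time_s': 0.0, 'qpos': array([-1.30859088e+00,  3.00473786e-01,  1.52158180e+00, -4.15555460e-05,
        1.32067207e+00, -6.66023122e-02]), 'joint_vel': array([-0.00039065, -0.00010816, -0.0010728 ,  0.00197813,  0.00036425,
        0.00182826]), 'tau': array([-3.70064654e-04, -5.31806552e+01, -3.52734375e+01,  7.08445231e-02,
        2.44358007e-02, -4.29990610e-05]), 'ee_pos': array([ 0.17752785, -0.52031027,  0.22188453]), 'eef_rot': array([-3.14155728e+00,  1.13516993e-03, -1.24197824e+00]), 'force': array([-0.60349944, -0.64653745,  0.6133819 ]), 'moment': array([0.02624974, 0.03146203, 0.02027404]), 'grip_width': 0.09384385806315826}
scene {'fx': 360.20122107651116, 'fy': 360.20122107651116, 'cx': 261.63861141137994, 'cy': 189.9528639202909, 'k1': -0.0898435348904211, 'rvec': array([ 0.7297538 ,  2.52720648, -1.18126471]), 'tvec': array([ 0.47787647, -0.06141324,  1.79117414])}
top {'fx': 447.971529072251, 'fy': 447.971529072251, 'cx': 252.00646457774778, 'cy': 187.26481757697064, 'k1': -0.11169772820289675, 'rvec': array([ 2.1058439 , -2.15133664,  0.19947919]), 'tvec': array([1.13912107e-03, 5.94577336e-01, 1.64981647e+00])}
```

View pics/scene0.png

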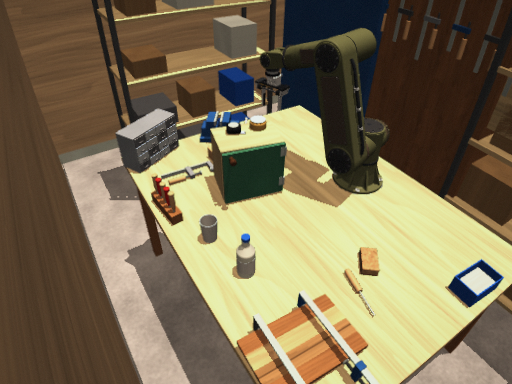

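View pics/top0.png

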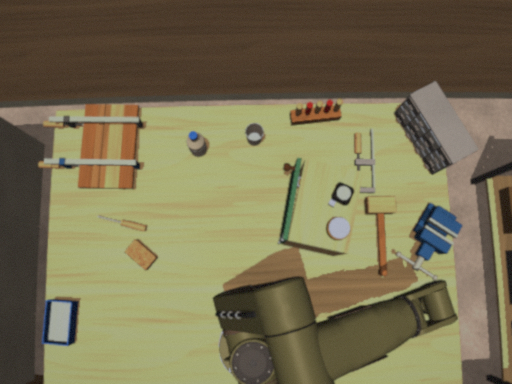

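```bash
cat > h.py <<'E'
import numpy as np, cv2
from station import ctrl
def cal(n):
    c=ctrl.calibration(n); K=np.array([[c['fx'],0,c['cx']],[0,c['fy'],c['cy']],[0,0,1]]); R=cv2.Rodrigues(c['rvec'])[0]
    return K,np.array([c['k1'],0,0,0,0]),R,c['tvec'],c['rvec']
def ray(n,p):
    K,D,R,t,_=cal(n); u=cv2.undistortPoints(np.array([[p]],float),K,D)[0,0]
    return -R.T@t, R.T@np.array([u[0],u[1],1])
def plane(n,p,z):
    o,d=ray(n,p); return o+d*(z-o[2])/d[2]
def proj(n,P):
    K,D,R,t,r=cal(n); return cv2.projectPoints(np.array(P,float).reshape(-1,1,3),r,t,K,D)[0][:,0]
def crop(n,im,x0,y0,x1,y1,s,f):
    cv2.imwrite(f,cv2.resize(im[y0:y1,x0:x1,::-1],None,fx=s,fy=s,interpolation=cv2.INTER_CUBIC))
E
python3 - <<'E'
import cv2
from h import crop
a=cv2.imread("pics/top0.png")[:,:,::-1]; crop("top",a,265,140,375,265,5,"pics/t1.png")
a=cv2.imread("pics/scene0.png")[:,:,::-1]; crop("s",a,195,105,305,210,6,"pics/s1.png")
E
```

```text
(no output)
```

View pics/t1.png

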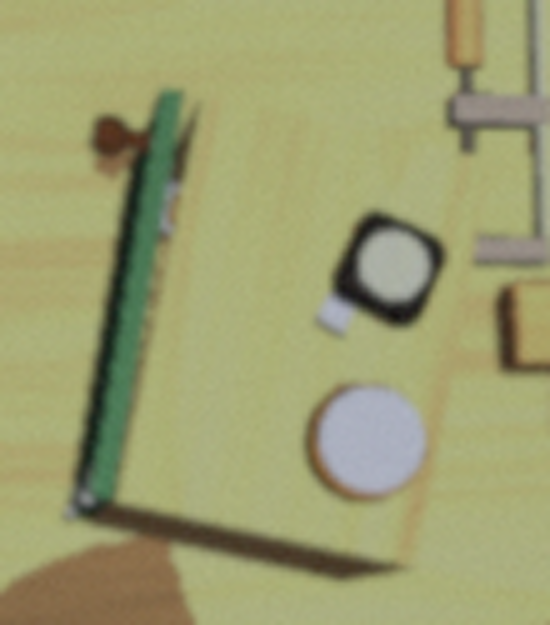

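View pics/s1.png

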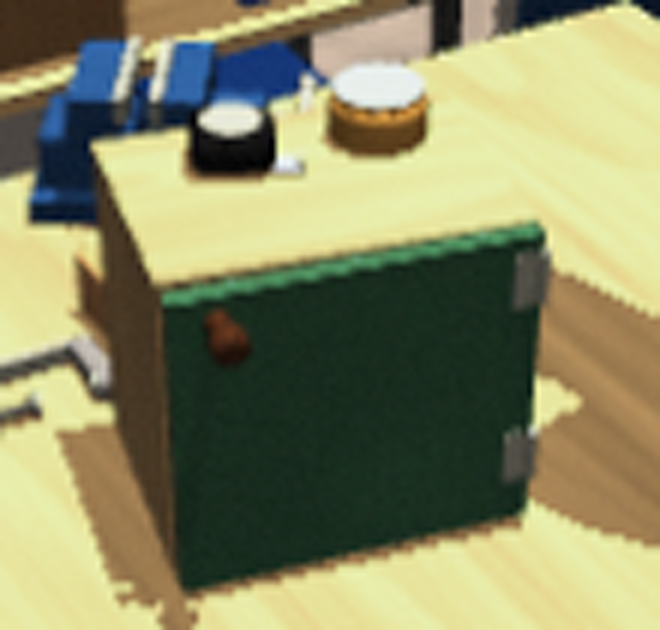

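```bash
cat > door.py <<'E'
from h import *
def door(im,v=70):
    r,g,b=[im[:,:,i].astype(int) for i in range(3)]
    m=((g-r>25)&(g>v)&(g-b>10)).astype(np.uint8)
    m[:, :150]=0; m[:100]=0; m[300:]=0
    n,l,s,c=cv2.connectedComponentsWithStats(m)
    i=1+s[1:,4].argmax(); ys,xs=np.where(l==i)
    P=np.array([plane("top",(x,y),0.27)[:2] for x,y in zip(xs,ys)])
    rect=cv2.minAreaRect((P*1000).astype(np.float32)); c=P.mean(0)
    u=np.linalg.svd(P-c)[2][0]; u=u if u[0]>0 else -u
    return P,c,u,rect,len(xs)
if __name__=="__main__":
    im=cv2.imread("pics/top0.png")[:,:,::-1]
    P,c,u,rect,n=door(im); print(n,c,u,np.degrees(np.arctan2(u[1],u[0])),rect)
    s=(P-c)@u; print(s.min(),s.max(), c+u*s.min(), c+u*s.max())
    o=np.array([265,140])
    for q in [(405,562),(118,507),(98,503),(85,505),(182,92),(160,92),(345,575)]: print(q,plane("top",np.array(q)/5+o,0.27))
    print("knob",plane("top",np.array([108,134])/5+o,0.248))
    print("tin",plane("top",np.array([373,440])/5+o,0.312),"tape",plane("top",np.array([395,265])/5+o,0.305))
    os=np.array([195,105])
    print("hinge foot scene",plane("scene",np.array([525,515])/6+os,0),"free foot",plane("scene",np.array([185,590])/6+os,0))
    print("topcorners scene",plane("scene",np.array([545,228])/6+os,.27),plane("scene",np.array([163,298])/6+os,.27))
    print("back corner", plane("scene",np.array([92,145])/6+os,.27))
E
python3 door.py
```

```text
373 [ 0.51364029 -0.13984742] [ 0.9779338  -0.20891501] -12.058776875141154 ((516.8165283203125, -140.47035217285156), (16.182029724121094, 275.80224609375), 77.80535888671875)
-0.13466981117803917 0.1411359535156732 [ 0.38194213 -0.11171287] [ 0.65166191 -0.16933284]
(405, 562) [ 0.33301194 -0.31103447  0.27      ]
(118, 507) [ 0.37348596 -0.12501914  0.27      ]
(98, 503) [ 0.37638648 -0.11208729  0.27      ]
(85, 505) [ 0.37528701 -0.10358575  0.27      ]
(182, 92) [ 0.64996638 -0.17809461  0.27      ]
(160, 92) [ 0.65025202 -0.16326805  0.27      ]
(345, 575) [ 0.3257238  -0.27126066  0.27      ]
knob [ 0.62706044 -0.12913536  0.248     ]
tin [ 0.40942204 -0.28566482  0.312     ] tape [ 0.52322523 -0.30772332  0.305     ]
hinge foot scene [ 0.37975128 -0.11103838  0.        ] free foot [ 0.64965439 -0.17226238  0.        ]
topcorners scene [ 0.38537427 -0.10490077  0.27      ] [ 0.65671141 -0.16568434  0.27      ]
back corner [ 0.60686748 -0.37286798  0.27      ]
```

drive_tool(
  increments=[
    [[0,0,0],[0,0,-60],1],
    [[0,0,0],[0,0,-60],1],
    [[0,0,0],[0,0,-50],1],
    [[0,0,-10],[0,0,0],1],
    [[0,0,-10],[0,0,0],1],
    [[0,0,-10],[0,0,0],1],
    [[0,0,-10],[0,0,0],1],
    [[0,0,-10],[0,0,0],1],
    [[0,0,-9],[0,0,0],1],
    [[0,0,0],[0,0,0],1],
  ],
)

```text
time_s: 1.35
ee_pos: [0.1776, -0.5205, 0.3922]
eef_rot: [-3.141, 0.0, -0.213]
force: [0.3, -0.5, 0.1]
grip_width: 0.094
```

drive_tool(
  increments=[
    [[0,0,0],[36,-48,0],1],
    [[0,0,0],[36,-48,0],1],
    [[0,0,0],[36,-48,0],1],
    [[0,0,0],[36,-48,0],1],
    [[0,0,0],[36,-48,0],1],
    [[0,0,0],[36,-48,0],1],
    [[0,0,0],[36,-48,0],1],
    [[0,0,0],[36,-48,0],1],
    [[0,0,0],[36,-48,0],1],
    [[0,0,0],[33,-45,0],1],
    [[0,0,0],[0,0,0],1],
    [[0,0,0],[0,0,0],1],
  ],
)

```text
time_s: 2.85
ee_pos: [0.6269, -0.1297, 0.3922]
eef_rot: [3.141, 0.0, -0.215]
force: [-0.1, -0.6, 0.3]
grip_width: 0.0938
```

```bash
python3 - <<'E'
from h import *
im=ctrl.camera("top"); crop("t",im,265,120,375,245,5,"pics/t2.png")
im=ctrl.camera("scene"); crop("t",im,185,65,315,195,5,"pics/s2.png")
print(ctrl.get_obs()['ee_pos'],ctrl.get_obs()['eef_rot'])
E
```

```text
[ 0.62642632 -0.13040713  0.39292535] [ 3.14144240e+00 -5.37989245e-04 -2.14934564e-01]
```

View pics/s2.png

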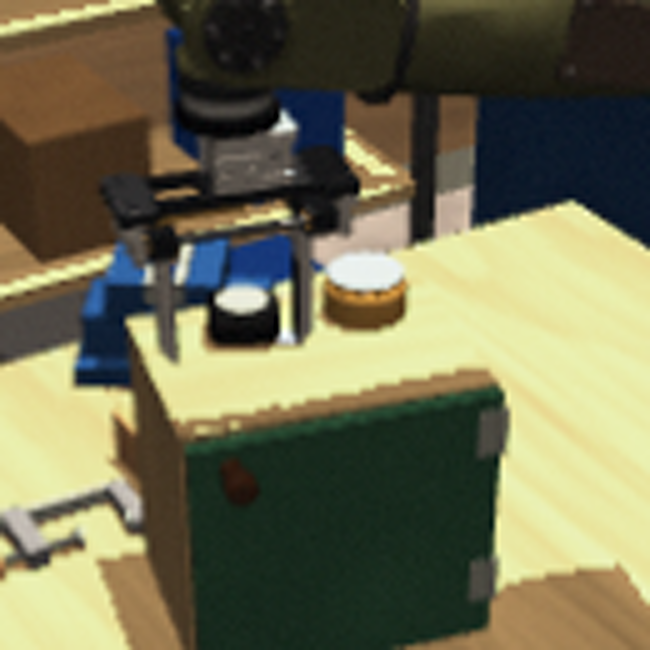

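View pics/t2.png

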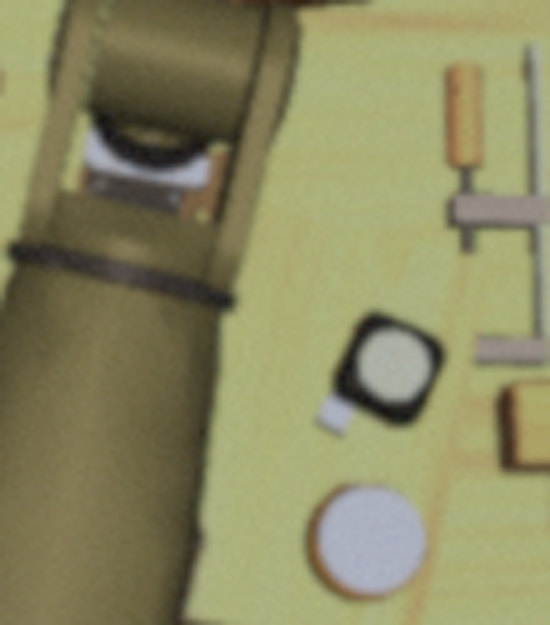

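```bash
python3 - <<'E'
from h import *
for k in([.627,-.129,.248],[.627,-.127,.248],[0.6285,-.122,.248]):print(proj("top",k),proj("scene",k))
print("tip",proj("scene",[0.6269,-0.1297,0.375]))
E
```

```text
[[286.56087696 166.81812727]] [[233.25118825 161.43811182]]
[[285.97321297 166.82966481]] [[233.49448271 161.68284464]]
[[284.48816672 166.42808948]] [[233.7780867  162.40866641]]
tip [[232.21438695 133.9918286 ]]
```

drive_tool(
  increments=[
    [[0,0,0],[0,0,50],1],
    [[0,0,0],[0,0,50],1],
    [[0,0,0],[0,0,20],1],
    [[0,0,0],[0,0,10],1],
    [[0,0,0],[0,0,10],1],
    [[0,0,0],[0,0,4],1],
    [[0,0,0],[0,0,0],1],
  ],
)

```text
time_s: 3.82
ee_pos: [0.6271, -0.1295, 0.2488]
eef_rot: [3.142, -0.0, -0.212]
force: [0.1, -0.1, -0.3]
grip_width: 0.0942
```

drive_tool(
  increments=[
    [[0,0,0],[0,0,0],0],
    [[0,0,0],[0,0,0],0],
    [[0,0,0],[0,0,0],0],
    [[0,0,0],[0,0,0],0],
    [[0,0,0],[0,0,0],0],
    [[0,0,0],[0,0,0],0],
    [[0,0,0],[0,0,0],0],
  ],
  squeeze=10,
)

```text
time_s: 4.7
ee_pos: [0.6274, -0.1295, 0.2485]
eef_rot: [-3.142, -0.001, -0.212]
force: [19.2, -1.7, -5.1]
grip_width: 0.0277
```

```bash
python3 - <<'E'
from h import *
im=ctrl.camera("scene"); crop("t",im,185,65,315,195,5,"pics/s3.png")
print(ctrl.get_obs())
E
```

```text
{'time_s': 4.75, 'qpos': array([-2.60700097e-01,  4.90386821e-01,  1.19848417e+00,  2.11437576e-04,
        1.45119039e+00, -4.85399100e-02]), 'joint_vel': array([-8.90471007e-04, -5.58671539e-04,  1.88309552e-05, -1.29125241e-03,
        6.23612346e-03,  2.03899774e-04]), 'tau': array([-2.05154289e-01, -6.59372663e+01, -3.57090139e+01, -3.66048014e-02,
        9.96643715e-01,  5.05643408e-02]), 'ee_pos': array([ 0.6275695 , -0.12948247,  0.2484427 ]), 'eef_rot': array([-3.14145723e+00, -1.53965564e-03, -2.12185359e-01]), 'force': array([ 5.34734574, -0.66051295,  0.02916743]), 'moment': array([-0.19181476, -0.99281915,  0.05507806]), 'grip_width': 0.02767719620148085}
```

View pics/s3.png

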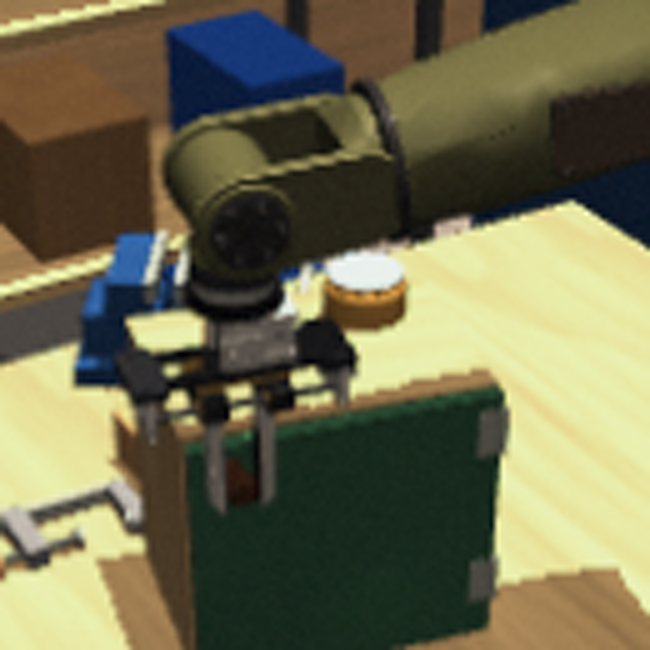

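drive_tool(
  increments=[
    [[0,0,-1],[-0.6,-4.3,0],0],
    [[0,0,-1],[-0.6,-4.3,0],0],
    [[0,0,-1],[-0.6,-4.3,0],0],
    [[0,0,-1],[-0.6,-4.3,0],0],
    [[0,0,-1],[-0.6,-4.3,0],0],
    [[0,0,-1],[-0.6,-4.3,0],0],
    [[0,0,0],[0,0,0],0],
  ],
)

```text
time_s: 5.62
ee_pos: [0.6279, -0.1029, 0.2485]
eef_rot: [-3.141, -0.0, -0.107]
force: [5.3, 1.5, -1.0]
grip_width: 0.0276
```

```bash
python3 - <<'E'
from h import *
im=ctrl.camera("scene"); crop("t",im,185,65,315,195,5,"pics/s4.png")
o=ctrl.get_obs();print(o['force'],o['ee_pos'],o['eef_rot'])
E
```

```text
[ 4.70825601  0.74840373 -0.64094023] [ 0.62788626 -0.1031738   0.24847391] [-3.14140182e+00 -7.39189002e-05 -1.07289697e-01]
```

View pics/s4.png

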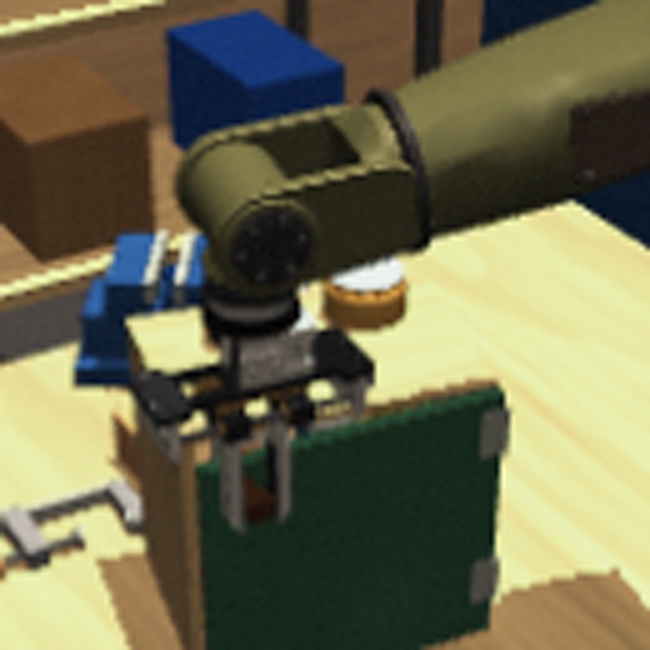

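drive_tool(
  increments=[
    [[0,0,-0.5],[-0.3,-2.1,0],0],
    [[0,0,-0.5],[-0.3,-2.1,0],0],
    [[0,0,-0.5],[-0.3,-2.1,0],0],
    [[0,0,0],[0,0,0],0],
  ],
)

```text
time_s: 6.18
ee_pos: [0.6275, -0.0968, 0.2484]
eef_rot: [-3.141, 0.0, -0.081]
force: [4.2, 0.8, -0.7]
grip_width: 0.0277
```

drive_tool(
  increments=[
    [[0,0,-0.5],[-0.3,-2.1,0],0],
    [[0,0,-0.5],[-0.3,-2.1,0],0],
    [[0,0,0],[0,0,0],0],
  ],
)

```text
time_s: 6.55
ee_pos: [0.6272, -0.0926, 0.2485]
eef_rot: [-3.141, 0.0, -0.064]
force: [3.6, -0.1, -0.1]
grip_width: 0.0277
```

drive_tool(
  increments=[
    [[0,0,-0.5],[-0.3,-2.1,0],0],
    [[0,0,-0.5],[-0.3,-2.1,0],0],
    [[0,0,0],[0,0,0],0],
  ],
)

```text
time_s: 6.92
ee_pos: [0.6268, -0.0884, 0.2484]
eef_rot: [-3.141, 0.0, -0.046]
force: [1.9, 0.6, 0.1]
grip_width: 0.0277
```

drive_tool(
  increments=[
    [[0,0,-0.4],[-0.3,-1.7,0],0],
    [[0,0,0],[0,0,0],0],
  ],
)

```text
time_s: 7.18
ee_pos: [0.6267, -0.0867, 0.2484]
eef_rot: [-3.141, 0.0, -0.039]
force: [2.2, 0.7, 0.3]
grip_width: 0.0276
```

drive_tool(
  increments=[
    [[0,0,-0.4],[-0.3,-1.7,0],0],
    [[0,0,0],[0,0,0],0],
  ],
)

```text
time_s: 7.42
ee_pos: [0.6265, -0.085, 0.2485]
eef_rot: [-3.141, -0.0, -0.032]
force: [2.3, 0.6, -1.0]
grip_width: 0.0275
```

drive_tool(
  increments=[
    [[0,0,-0.4],[-0.3,-1.7,0],0],
    [[0,0,0],[0,0,0],0],
  ],
)

```text
time_s: 7.68
ee_pos: [0.6263, -0.0833, 0.2485]
eef_rot: [-3.142, -0.0, -0.025]
force: [1.7, -0.1, -0.7]
grip_width: 0.0281
```

drive_tool(
  increments=[
    [[0,0,-0.3],[-0.2,-1.3,0],0],
    [[0,0,0],[0,0,0],0],
  ],
)

```text
time_s: 7.92
ee_pos: [0.6262, -0.0828, 0.2485]
eef_rot: [3.14, -0.001, -0.021]
force: [4.6, -5.5, -0.7]
grip_width: 0.0279
```

drive_tool(
  increments=[
    [[0,0,-0.3],[-0.2,-1.3,0],0],
    [[0,0,0],[0,0,0],0],
  ],
)

```text
time_s: 8.18
ee_pos: [0.6262, -0.0824, 0.2485]
eef_rot: [3.139, -0.001, -0.016]
force: [7.0, -9.9, -2.1]
grip_width: 0.0279
```

drive_tool(
  increments=[
    [[0,0,0],[0,1,0],0],
    [[0,0,0],[0,0,0],0.5],
    [[0,0,0],[0,0,0],0.5],
    [[0,0,0],[0,0,0],0.5],
    [[0,0,0],[0,0,0],0.5],
    [[0,0,0],[0,0,-20],0.5],
    [[0,0,0],[0,0,-50],0.5],
    [[0,0,0],[0,0,-50],0.5],
    [[0,0,0],[0,0,0],0.5],
  ],
)

```text
time_s: 9.3
ee_pos: [0.6264, -0.0819, 0.3727]
eef_rot: [3.14, -0.007, -0.015]
force: [0.6, -0.9, -0.5]
grip_width: 0.0472
```

drive_tool(
  increments=[
    [[0,0,0],[0,-60,0],0],
    [[0,0,0],[0,-60,0],0],
    [[0,0,0],[0,-60,0],0],
    [[0,0,0],[0,-60,0],0],
    [[0,0,0],[0,0,0],0],
    [[0,0,0],[0,0,0],0],
  ],
)

```text
time_s: 10.05
ee_pos: [0.6295, 0.1577, 0.3676]
eef_rot: [3.141, 0.001, -0.015]
force: [0.1, -0.3, -0.1]
grip_width: 0.0008
```

```bash
python3 - <<'E'
from h import *
from door import door
im=ctrl.camera("top"); crop("t",im,240,120,370,260,4,"pics/t5.png");cv2.imwrite("pics/top5.png",im[:,:,::-1])
P,c,u,rect,n=door(im); print(n,c,u,np.arctan2(u[1],u[0]),rect)
s=(P-c)@u; print(c+u*s.min(), c+u*s.max())
im=ctrl.camera("scene"); crop("t",im,185,65,315,195,5,"pics/s5.png");cv2.imwrite("pics/scene5.png",im[:,:,::-1])
o=ctrl.get_obs();print(o['force'],o['ee_pos'],o['eef_rot'],o['grip_width'])
E
```

```text
369 [ 0.51250589 -0.11423487] [ 0.99974013 -0.0227963 ] -0.022798272288356583 ((518.8126831054688, -114.9292221069336), (13.301338195800781, 274.5345153808594), 88.05937957763672)
[ 0.38159813 -0.11124988] [ 0.65600989 -0.11750708]
[-0.0461643   0.03977233 -0.23339238] [0.62964988 0.15677581 0.36815976] [ 3.14135679e+00  3.86389610e-04 -1.65543730e-02] 0.0005442829028022543
```

View pics/t5.png

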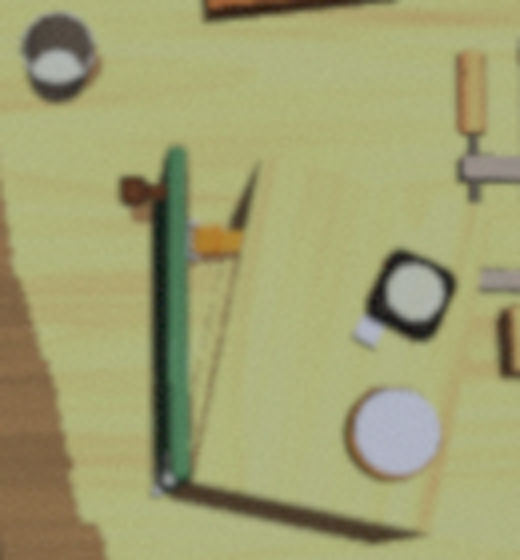

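View pics/s5.png

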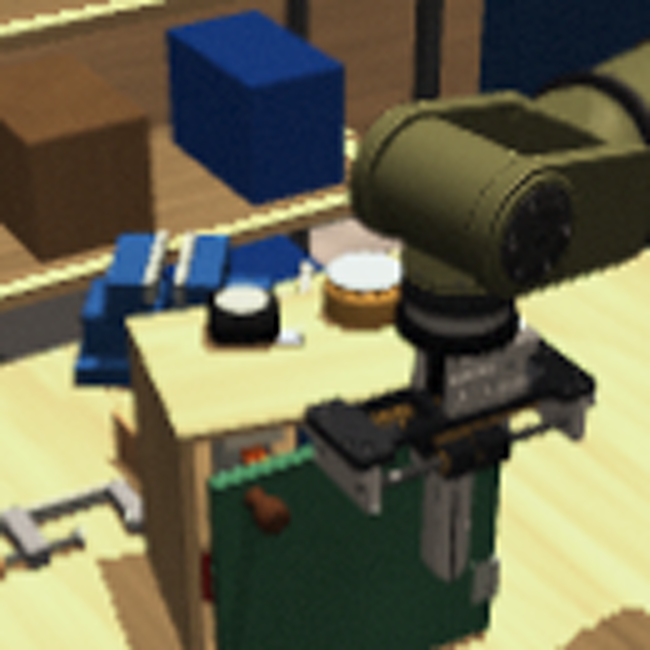

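```bash
python3 - <<'E'
from h import *
im=cv2.imread("pics/top5.png")[:,:,::-1].astype(int)
r,g,b=im[:,:,0],im[:,:,1],im[:,:,2]
m=(r-g>35)&(r>150)&(b<90); m[:160]=0;m[200:]=0;m[:,:280]=0;m[:,310:]=0
ys,xs=np.where(m);print(len(xs))
P=np.array([plane("top",(x,y),.24)[:2] for x,y in zip(xs,ys)]);print(P.min(0),P.max(0),P.mean(0))
H=np.array([.3795,-.1115]);u=np.array([.99974,-.0228]);n=np.array([.0228,.99974])
Q=P-H;print((Q@u).min(),(Q@u).max(),(-(Q@n)-.008).min(),(-(Q@n)-.008).max())
th=H+.205*u-.036*n;print(th,proj("top",[*th,.241]))
print(im[176:186,284:304].tolist()[4])
crop("t",im.astype(np.uint8),280,168,310,192,20,"pics/t6.png")
E
```

```text
52
[ 0.57537416 -0.16724837] [ 0.59311139 -0.13608048] [ 0.58362952 -0.15044788]
0.19687809250820698 0.21423973024062754 0.012096885909624062 0.04295538439581915
[ 0.5836259  -0.15216464] [[293.66705305 179.60471421]]
[[77, 121, 86], [79, 118, 87], [103, 123, 103], [132, 129, 107], [149, 125, 82], [162, 124, 55], [170, 127, 45], [174, 126, 46], [174, 124, 43], [176, 123, 46], [174, 119, 40], [175, 129, 47], [173, 133, 52], [174, 134, 49], [171, 133, 47], [171, 136, 56], [166, 142, 81], [168, 162, 103], [175, 171, 114], [175, 169, 113]]
```

View pics/t6.png

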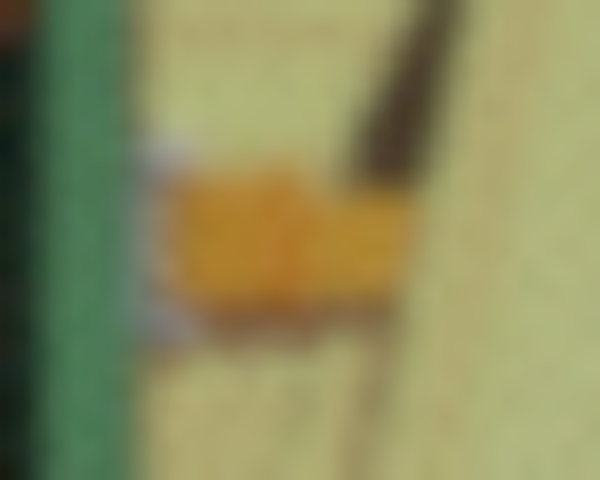

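drive_tool(
  increments=[
    [[0,0,0.4],[0,0,0],0],
    [[0,0,0],[-6.5,51.5,0],0],
    [[0,0,0],[-6.5,51.5,0],0],
    [[0,0,0],[-6.5,51.5,0],0],
    [[0,0,0],[-6.5,51.5,0],0],
    [[0,0,0],[-6.5,51.5,0],0],
    [[0,0,0],[-6.5,51.5,0],0],
    [[0,0,0],[0,0,30],0],
    [[0,0,0],[0,0,20],0],
    [[0,0,0],[0,0,0],0],
  ],
)

```text
time_s: 11.4
ee_pos: [0.5831, -0.1505, 0.3174]
eef_rot: [-3.141, 0.002, -0.023]
force: [0.3, -0.1, 1.2]
grip_width: 0.0003
```

```bash
python3 - <<'E'
from h import *
o=ctrl.get_obs();print(o['force'],o['ee_pos'],o['eef_rot'],o['grip_width'])
im=ctrl.camera("scene"); crop("t",im,205,105,285,195,6,"pics/s7.png");
print((proj("scene",[o['ee_pos']-[0,0,.017]])-[205,105])*6)
E
```

```text
[ 0.31612743 -0.06129877  1.20370438] [ 0.58309397 -0.15053488  0.31739581] [-3.14093093e+00  2.24125432e-03 -2.33330621e-02] 0.000329987823763975
[[208.74546575 239.25944812]]
```

View pics/s7.png

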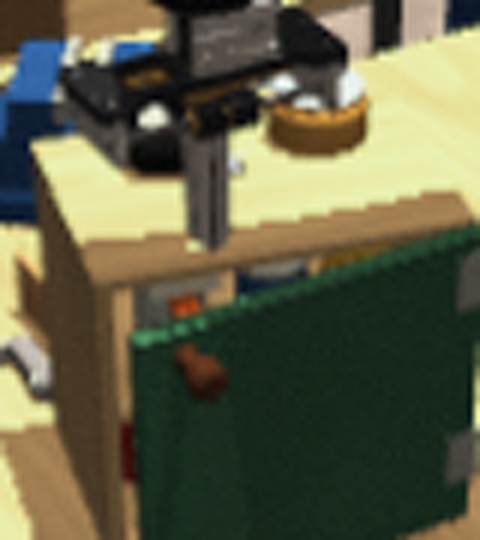

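drive_tool(
  increments=[
    [[0,0,0],[0,1,15],0],
    [[0,0,0],[0,0,15],0],
    [[0,0,0],[0,0,8],0],
    [[0,0,0],[0,0,7],0],
    [[0,0,0],[0,0,0],0],
  ],
)

```text
time_s: 12.08
ee_pos: [0.5836, -0.1509, 0.273]
eef_rot: [-3.141, 0.001, -0.022]
force: [1.0, 0.5, 0.2]
grip_width: 0.0003
```

drive_tool(
  increments=[
    [[0,0,0],[0,0,2],0],
    [[0,0,0],[0,0,2],0],
    [[0,0,0],[0,0,0],0],
  ],
)

```text
time_s: 12.45
ee_pos: [0.5837, -0.1509, 0.2694]
eef_rot: [-3.142, -0.0, -0.022]
force: [-1.3, 0.5, 0.8]
grip_width: 0.0004
```

drive_tool(
  increments=[
    [[0,0,0],[0,0,2],0],
    [[0,0,0],[0,0,0],0],
  ],
)

```text
time_s: 12.7
ee_pos: [0.5837, -0.1509, 0.2673]
eef_rot: [-3.142, 0.0, -0.022]
force: [-0.4, -0.6, -0.4]
grip_width: 0.0005
```

drive_tool(
  increments=[
    [[0,0,0],[0,0,2],0],
    [[0,0,0],[0,0,0],0],
  ],
)

```text
time_s: 12.95
ee_pos: [0.5836, -0.1509, 0.2652]
eef_rot: [-3.142, 0.0, -0.022]
force: [-0.2, -0.7, 0.0]
grip_width: 0.0006
```

drive_tool(
  increments=[
    [[0,0,0],[0,0,1.5],0],
    [[0,0,0],[0,0,0],0],
  ],
)

```text
time_s: 13.2
ee_pos: [0.5837, -0.1509, 0.2638]
eef_rot: [-3.141, 0.0, -0.022]
force: [-0.9, -0.4, -0.7]
grip_width: 0.0002
```

drive_tool(
  increments=[
    [[0,0,0],[0,0,1.5],0],
    [[0,0,0],[0,0,0],0],
  ],
)

```text
time_s: 13.45
ee_pos: [0.5837, -0.1509, 0.2623]
eef_rot: [-3.142, 0.0, -0.022]
force: [0.2, 0.4, -0.1]
grip_width: 0.0004
```

drive_tool(
  increments=[
    [[0,0,0],[0,0,1.5],0],
    [[0,0,0],[0,0,0],0],
  ],
)

```text
time_s: 13.7
ee_pos: [0.5836, -0.1509, 0.2608]
eef_rot: [-3.142, 0.0, -0.022]
force: [0.1, 0.1, 0.5]
grip_width: 0.0002
```

drive_tool(
  increments=[
    [[0,0,0],[0,0,1.5],0],
    [[0,0,0],[0,0,0],0],
  ],
)

```text
time_s: 13.95
ee_pos: [0.5837, -0.1509, 0.2593]
eef_rot: [-3.142, 0.0, -0.022]
force: [-0.0, -0.2, 0.0]
grip_width: 0.0005
```

drive_tool(
  increments=[
    [[0,0,0],[0,0,1.5],0],
    [[0,0,0],[0,0,0],0],
  ],
)

```text
time_s: 14.2
ee_pos: [0.5837, -0.151, 0.2581]
eef_rot: [3.141, -0.0, -0.022]
force: [0.0, 0.7, 2.2]
grip_width: 0.0005
```

drive_tool(
  increments=[
    [[0,0,0],[0,0,1.5],0],
    [[0,0,0],[0,0,0],0],
  ],
)

```text
time_s: 14.45
ee_pos: [0.5838, -0.151, 0.2567]
eef_rot: [3.141, -0.001, -0.022]
force: [0.1, -0.4, 4.2]
grip_width: 0.0006
```

drive_tool(
  increments=[
    [[0,0,0],[0,0,1.5],0],
    [[0,0,0],[0,0,0],0],
  ],
)

```text
time_s: 14.7
ee_pos: [0.5838, -0.151, 0.2553]
eef_rot: [3.141, -0.001, -0.022]
force: [0.5, -0.7, 5.0]
grip_width: 0.0006
```

drive_tool(
  increments=[
    [[0,0,0],[0,0,1],0],
    [[0,0,0],[0,0,0],0],
  ],
)

```text
time_s: 14.95
ee_pos: [0.5839, -0.151, 0.2545]
eef_rot: [3.141, -0.001, -0.022]
force: [-0.1, 0.4, 6.9]
grip_width: 0.0007
```

drive_tool(
  increments=[
    [[0,0,0],[0,0,0.8],0],
    [[0,0,0],[0,0,0],0],
  ],
)

```text
time_s: 15.2
ee_pos: [0.5839, -0.151, 0.2538]
eef_rot: [3.141, -0.001, -0.022]
force: [-0.1, -1.3, 8.2]
grip_width: 0.0004
```

drive_tool(
  increments=[
    [[0,0,0],[0,0,0.8],0],
    [[0,0,0],[0,0,0],0],
  ],
)

```text
time_s: 15.45
ee_pos: [0.5839, -0.151, 0.2532]
eef_rot: [3.141, -0.001, -0.022]
force: [-0.9, 0.2, 8.8]
grip_width: 0.0006
```

drive_tool(
  increments=[
    [[0,0,0],[0,0,0.5],0],
    [[0,0,0],[0,0,0],0],
  ],
)

```text
time_s: 15.7
ee_pos: [0.5839, -0.1511, 0.2528]
eef_rot: [3.141, -0.002, -0.022]
force: [0.4, -0.6, 8.9]
grip_width: 0.0007
```

drive_tool(
  increments=[
    [[0,0,0],[0,0,0.8],0],
    [[0,0,0],[0,0,0],0],
  ],
)

```text
time_s: 15.95
ee_pos: [0.584, -0.1511, 0.2521]
eef_rot: [3.141, -0.002, -0.022]
force: [-1.1, -1.0, 10.8]
grip_width: 0.0008
```

drive_tool(
  increments=[
    [[0,0,-0.3],[0.2,-1.1,0],0],
    [[0,0,-0.3],[0.2,-1.1,0],0],
    [[0,0,0],[0,0,0],0],
  ],
)

```text
time_s: 16.32
ee_pos: [0.5844, -0.1487, 0.2521]
eef_rot: [3.141, -0.002, -0.011]
force: [-1.0, 0.4, 10.9]
grip_width: 0.0007
```

drive_tool(
  increments=[
    [[0,0,-0.4],[0.3,-1.4,0],0],
    [[0,0,-0.4],[0.3,-1.4,0],0],
    [[0,0,0],[0,0,0],0],
  ],
)

```text
time_s: 16.7
ee_pos: [0.5849, -0.1459, 0.2521]
eef_rot: [3.141, -0.001, 0.003]
force: [-1.3, 1.3, 11.2]
grip_width: 0.0006
```

drive_tool(
  increments=[
    [[0,0,-0.4],[0.3,-1.4,0],0],
    [[0,0,-0.4],[0.3,-1.4,0],0],
    [[0,0,0],[0,0,0],0],
  ],
)

```text
time_s: 17.08
ee_pos: [0.5854, -0.1431, 0.252]
eef_rot: [3.141, -0.001, 0.017]
force: [-2.6, 0.7, 10.4]
grip_width: 0.0005
```

```bash
python3 - <<'E'
from h import *
o=ctrl.get_obs();print(o['force'],o['ee_pos'],o['eef_rot'],o['grip_width'])
im=ctrl.camera("scene"); crop("t",im,205,105,285,195,6,"pics/s8.png");
E
```

```text
[-2.64387959  0.72694731 10.37830523] [ 0.58542004 -0.14310559  0.25204228] [ 3.14122148e+00 -1.12610290e-03  1.65621895e-02] 0.0005416087566206318
```

View pics/s8.png

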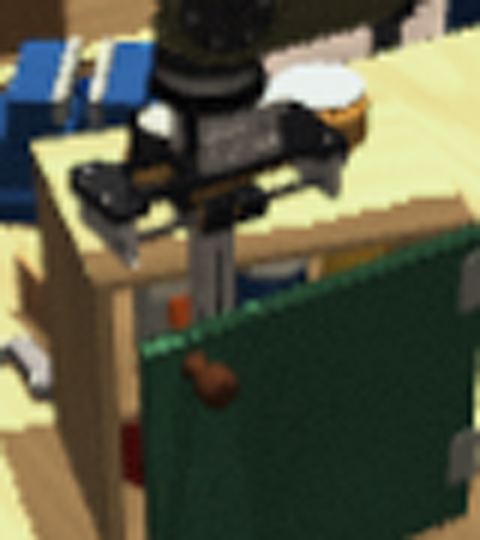

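drive_tool(
  increments=[
    [[0,0,-0.4],[0.3,-1.4,0],0],
    [[0,0,-0.4],[0.3,-1.4,0],0],
    [[0,0,-0.4],[0.3,-1.4,0],0],
    [[0,0,0],[0,0,0],0],
  ],
)

```text
time_s: 17.62
ee_pos: [0.5861, -0.1389, 0.252]
eef_rot: [3.141, -0.001, 0.038]
force: [-4.0, 0.5, 10.4]
grip_width: 0.0006
```

drive_tool(
  increments=[
    [[0,0,-0.4],[0.3,-1.4,0],0],
    [[0,0,-0.4],[0.3,-1.4,0],0],
    [[0,0,-0.4],[0.3,-1.4,0],0],
    [[0,0,0],[0,0,0],0],
  ],
)

```text
time_s: 18.12
ee_pos: [0.5867, -0.1346, 0.252]
eef_rot: [3.141, -0.0, 0.058]
force: [-5.3, -0.3, 10.1]
grip_width: 0.0008
```

drive_tool(
  increments=[
    [[0,0,-0.5],[0.3,-1.8,0],0],
    [[0,0,-0.5],[0.3,-1.8,0],0],
    [[0,0,-0.5],[0.3,-1.8,0],0],
    [[0,0,-0.5],[0.3,-1.8,0],0],
    [[0,0,0],[0,0,0],0],
  ],
)

```text
time_s: 18.75
ee_pos: [0.5873, -0.1273, 0.2519]
eef_rot: [3.141, -0.0, 0.093]
force: [-5.4, 1.2, 10.3]
grip_width: 0.0007
```

drive_tool(
  increments=[
    [[0,0,-0.5],[0.3,-1.8,0],0],
    [[0,0,-0.5],[0.3,-1.8,0],0],
    [[0,0,-0.5],[0.3,-1.8,0],0],
    [[0,0,-0.5],[0.3,-1.8,0],0],
    [[0,0,0],[0,0,0],0],
  ],
)

```text
time_s: 19.38
ee_pos: [0.5877, -0.12, 0.2519]
eef_rot: [3.141, 0.0, 0.128]
force: [-4.7, 1.1, 10.1]
grip_width: 0.0004
```

```bash
python3 - <<'E'
from h import *
o=ctrl.get_obs();print(o['force'],o['ee_pos'],o['eef_rot'],o['grip_width'])
im=ctrl.camera("scene"); crop("t",im,205,105,285,195,6,"pics/s9.png");
im=ctrl.camera("top"); crop("t",im,240,120,370,260,4,"pics/t9.png")
E
```

```text
[-4.66350048  1.13041502 10.14958475] [ 0.58768706 -0.1200396   0.25189116] [3.14144501e+00 5.73266079e-05 1.28324552e-01] 0.00036941412580877956
```

View pics/s9.png

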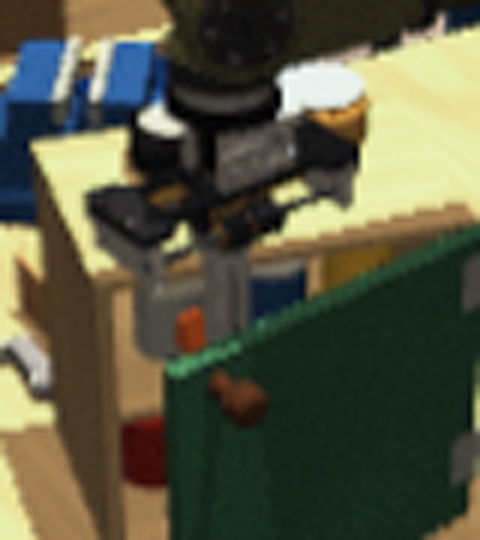

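View pics/t9.png

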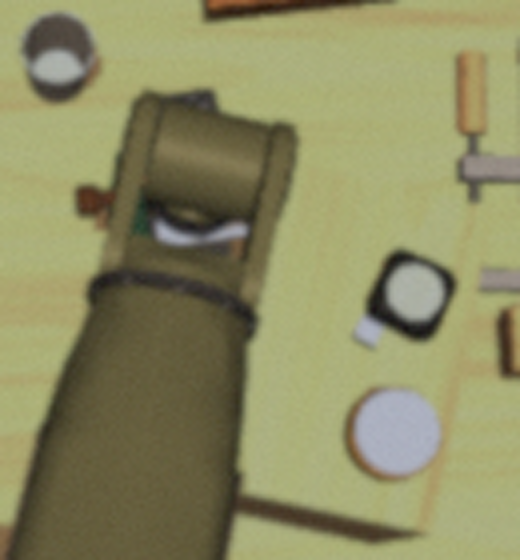

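```bash
python3 - <<'E'
from h import *
H=np.array([.3795,-.1115])
for n,p,z in(("glue",(195,135),.19),("cup",(254,129),.1),("sand",(141,254),.035)):
    q=plane("top",p,z);print(n,q,np.hypot(*(q[:2]-H)))
E
```

```text
glue [0.76416167 0.18949041 0.19      ] 0.4884258664872325
cup [ 0.8108049  -0.02367576  0.1       ] 0.44015567405922834
sand [0.35062151 0.41298152 0.035     ] 0.5252759558662116
```

drive_tool(
  increments=[
    [[0,0,-0.8],[0.5,-2.9,0],0],
    [[0,0,-0.8],[0.5,-2.9,0],0],
    [[0,0,-0.8],[0.5,-2.9,0],0],
    [[0,0,-0.8],[0.5,-2.9,0],0],
    [[0,0,-0.8],[0.5,-2.9,0],0],
    [[0,0,-0.8],[0.5,-2.9,0],0],
    [[0,0,0],[0,0,0],0],
  ],
)

```text
time_s: 20.35
ee_pos: [0.5876, -0.1024, 0.2518]
eef_rot: [3.142, 0.001, 0.212]
force: [-8.3, 0.6, 10.5]
grip_width: 0.0008
```

drive_tool(
  increments=[
    [[0,0,0],[0,0,-4],0],
    [[0,0,0],[0,0,-5],0],
    [[0,0,0],[0,0,-5],0],
    [[0,0,0],[0,0,0],0],
  ],
)

```text
time_s: 20.85
ee_pos: [0.5882, -0.1025, 0.2652]
eef_rot: [3.142, -0.0, 0.212]
force: [-0.3, 0.3, -0.9]
grip_width: 0.001
```

```bash
python3 - <<'E'
from h import *
o=ctrl.get_obs();print(o['force'],o['ee_pos'],o['eef_rot'],o['grip_width'])
im=ctrl.camera("scene"); crop("t",im,205,105,285,195,6,"pics/s10.png");
E
```

```text
[-0.3069129   0.33720613 -0.94506082] [ 0.5882033  -0.10250053  0.2651535 ] [ 3.14150753e+00 -2.31326769e-04  2.11885424e-01] 0.0010347377375040476
```

View pics/s10.png

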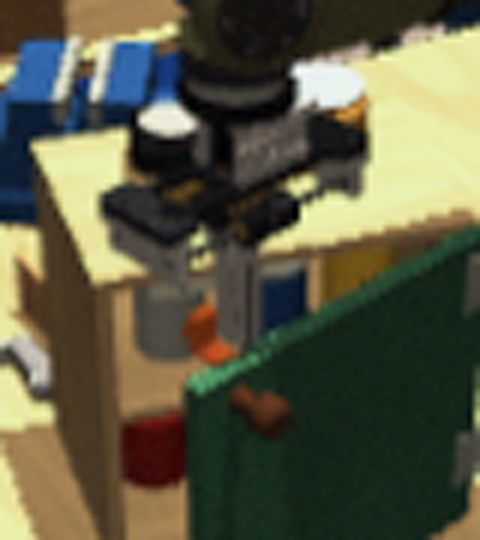

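drive_tool(
  increments=[
    [[0,0,0],[0,-6,0],0],
    [[0,0,0],[0,-6,0],0],
    [[0,0,0],[0,-6,0],0],
    [[0,0,-2],[0.5,-7.2,0],0],
    [[0,0,-2],[0.5,-7.2,0],0],
    [[0,0,-2],[0.5,-7.2,0],0],
    [[0,0,-2],[0.5,-7.2,0],0],
    [[0,0,-2],[0.5,-7.2,0],0],
    [[0,0,0],[0,0,0],0],
  ],
)

```text
time_s: 22.02
ee_pos: [0.5766, -0.0491, 0.2652]
eef_rot: [-3.141, -0.0, 0.388]
force: [0.7, -0.2, 0.3]
grip_width: 0.0003
```

```bash
python3 - <<'E'
from h import *
o=ctrl.get_obs();print(o['force'],o['ee_pos'],o['eef_rot'],o['grip_width'])
im=ctrl.camera("scene"); crop("t",im,205,105,285,195,6,"pics/s11.png");
E
```

```text
[ 0.72681158 -0.2360571   0.29309784] [ 0.57664874 -0.0490985   0.26515683] [-3.14149271e+00 -2.46511696e-04  3.87642988e-01] 0.00025209617247093943
```

View pics/s11.png

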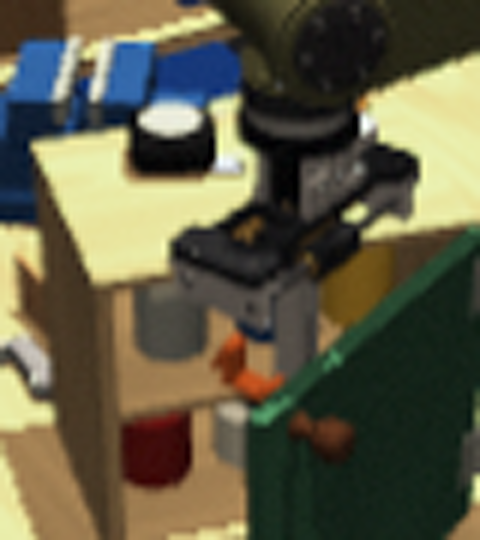

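Door is following the finger. Continue the arc.

drive_tool(
  increments=[
    [[0,0,-2],[0.5,-7.2,0],0],
    [[0,0,-2],[0.5,-7.2,0],0],
    [[0,0,-2],[0.5,-7.2,0],0],
    [[0,0,-2],[0.5,-7.2,0],0],
    [[0,0,-2],[0.5,-7.2,0],0],
    [[0,0,-2],[0.5,-7.2,0],0],
    [[0,0,-2],[0.5,-7.2,0],0],
    [[0,0,-2],[0.5,-7.2,0],0],
    [[0,0,-2],[0.5,-7.2,0],0],
    [[0,0,-2],[0.5,-7.2,0],0],
    [[0,0,0],[0,0,0],0],
  ],
)

```text
time_s: 23.45
ee_pos: [0.5437, 0.0147, 0.2652]
eef_rot: [-3.142, -0.0, 0.737]
force: [1.0, -0.5, -0.4]
grip_width: 0.0004
```

drive_tool(
  increments=[
    [[0,0,-2],[0.5,-7.2,0],0],
    [[0,0,-2],[0.5,-7.2,0],0],
    [[0,0,-2],[0.5,-7.2,0],0],
    [[0,0,-2],[0.5,-7.2,0],0],
    [[0,0,-2],[0.5,-7.2,0],0],
    [[0,0,-2],[0.5,-7.2,0],0],
    [[0,0,-2],[0.5,-7.2,0],0],
    [[0,0,-2],[0.5,-7.2,0],0],
    [[0,0,-2],[0.5,-7.2,0],0],
    [[0,0,-2],[0.5,-7.2,0],0],
    [[0,0,0],[0,0,0],0],
  ],
)

```text
time_s: 24.82
ee_pos: [0.491, 0.0634, 0.2652]
eef_rot: [3.142, -0.0, 1.086]
force: [0.3, 1.3, 0.6]
grip_width: 0.0007
```

```bash
python3 - <<'E'
from h import *
o=ctrl.get_obs();print(o['force'],o['ee_pos'],o['eef_rot'],o['qpos'])
im=ctrl.camera("scene"); crop("t",im,195,65,325,195,5,"pics/s12.png");
E
```

```text
[0.31114598 1.33682621 0.60079172] [0.49096243 0.06337292 0.26518588] [ 3.14152640e+00 -2.29024451e-04  1.08560690e+00] [ 5.42840843e-02  1.44745272e-01  1.61018372e+00  1.65265814e-04
  1.38648918e+00 -1.03135308e+00]
```

View pics/s12.png

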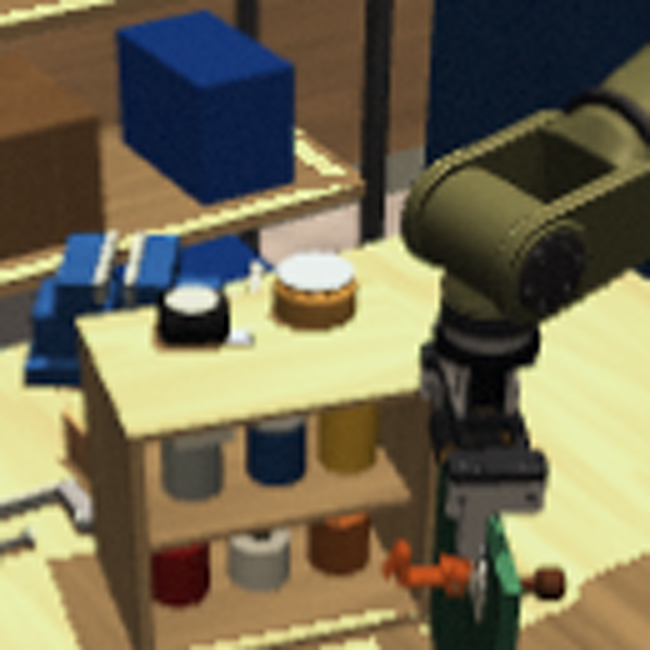

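drive_tool(
  increments=[
    [[0,0,0],[0,8,0],0],
    [[0,0,0],[0,5,0],0],
    [[0,0,0],[0,0,-40],0],
    [[0,0,0],[0,0,-50],0],
    [[0,0,0],[0,0,-50],0],
    [[0,0,0],[0,60,0],0],
    [[0,0,0],[0,60,0],0],
    [[0,0,0],[0,60,0],0],
    [[0,0,0],[0,60,0],0],
    [[0,0,0],[0,0,0],0],
    [[0,0,0],[0,0,0],0],
  ],
)

```text
time_s: 26.25
ee_pos: [0.7027, -0.0478, 0.406]
eef_rot: [-3.141, 0.0, 1.084]
force: [0.0, 1.0, 0.6]
grip_width: 0.0006
```

```bash
python3 - <<'E'
from h import *
from door import door
o=ctrl.get_obs();print(o['force'],o['ee_pos'],o['joint_vel'])
im=ctrl.camera("top"); cv2.imwrite("pics/top13.png",im[:,:,::-1])
P,c,u,rect,n=door(im); print(n,c,u,np.arctan2(u[1],u[0]),rect)
im=ctrl.camera("scene"); cv2.imwrite("pics/scene13.png",im[:,:,::-1])
E
```

```text
[0.04262748 0.98407019 0.62866094] [ 0.70267336 -0.04781521  0.4059835 ] [ 0.01230933 -0.05616509  0.01963915 -0.00023201  0.00206768  0.0006523 ]
95 [0.48765262 0.1024307 ] [0.46878768 0.88331088] 1.0828785216856809 ((487.59979248046875, 102.70785522460938), (69.67300415039062, 14.754247665405273), 62.25095748901367)
```

View pics/top13.png

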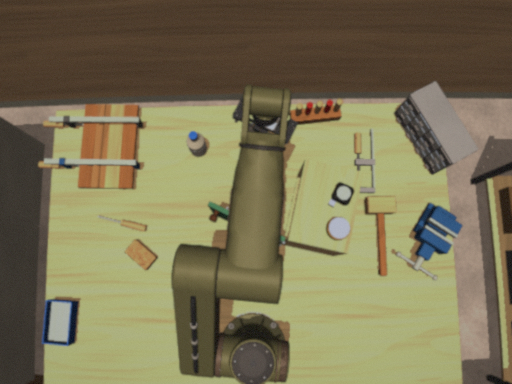

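View pics/scene13.png

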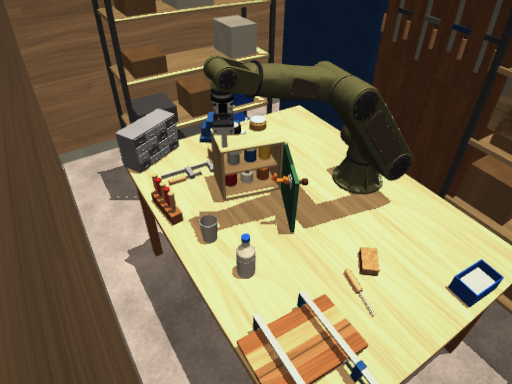

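drive_tool(
  increments=[
    [[0,0,0],[0,0,0],0],
    [[0,0,0],[0,0,0],0],
    [[0,0,0],[0,0,0],0],
    [[0,0,0],[0,0,0],0],
  ],
)

```text
time_s: 26.85
ee_pos: [0.7027, -0.0478, 0.4064]
eef_rot: [3.142, -0.0, 1.085]
force: [0.6, -1.0, -0.2]
grip_width: 0.0005
```

```bash
python3 - <<'E'
from h import *
o=ctrl.get_obs();print(o['time_s'],o['force'],o['joint_vel'])
print(ctrl.hand_in())
E
```

```text
26.85 [ 0.62274528 -0.98987802 -0.24236391] [-1.86988543e-04  3.59518000e-03 -2.95724457e-03  4.85014331e-04
 -1.98379538e-04 -8.87742897e-05]
the job is handed in; nothing more can be done
None
```

The cupboard door is open to about 1.3 rad, the hand is clear of it, and the job was handed in at 26.9 s.

- **Drawing the door out:** I pulled it by the knob until the latch checked it. The force at the knob reached about 10 N, roughly 12 N at the latch.
- **Pressing the hook:** With the fingers shut, I reached through the gap and pressed the orange tab down about 6.5 mm. The downward force was 10–11 N. Sideways drag rose to about 8 N late in the draw, after the barb had cleared the catch. The combined push was then about 13 N, under the 20 N limit.
- **Passing the catch and opening:** I held the hook down while drawing the door well beyond the catch. Then I lifted off, pushed the inner face to swing the door wide, and backed away.

**Last checks:**
- The top camera measured the door pointing at 1.083 rad. I took its closed direction as about -0.23 rad, estimated to a few hundredths. That gives about 1.3 rad of opening, against the 1.05 rad required.
- The arm was at rest with only noise-level force, about 1 N. The visible objects looked unmoved in the final pictures, which I judged by eye.
- Only part of the door was in view in that last top picture because the arm covered the rest. The finger's last position against the door gave about the same angle. No check failed or disagreed.

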